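# Set the tray sealer to blue and start it

### The job

Set the tray sealer for the blue tray: with a fingertip, push the orange tab to step the round selector around until the tab points at the blue mark and rests there. Then press the green start button fully down and let it come up again, leaving the selector at blue. Only push, never pinch the tab; do not press start while the tab points anywhere else, and leave everything else standing where it is.

Things in the scene. Friction and masses are not known exactly. Their poses are not given: they have to be found in the camera images.
- selector (a joint): Grey selector disc, 100 mm diameter, flat on the machine's deck; turns either way, all round (0 = tab along the machine's +x; positive anticlockwise from above). Eight clicks 45 degrees apart, at multiples of 0.785 rad: past half-way it snaps to the next click and stays. 2 to 5 N at the tab turn it. Starts at one of the unmarked clicks -0.785, 0, 0.785.
- selector_axis (a point): Point on the selector's turning axis at the height of the deck's top, 80 mm above the table; turned with the machine (x away from its front, y to its left, z up). The selector's top is 19 mm above it.
- tab (a point): Middle of the orange upright tab on the selector, 52 mm from the axis, 37 mm above the deck. The tab is a fin 36 mm long radially (34 to 70 mm from the axis, sticking out over the disc's rim), 14 mm thick; top 54 mm above the deck, of which the last 5 mm is a thin 4 mm ridge with a white line. x points radially outward, z up.
- index (a point): Point on the selector's pointing line, straight out from the tab, 92 mm from the axis (the radius of the marks' centres).
- blue_mark (a point): Centre of the blue mark: flat blue disc on the deck, 38 mm diameter, 3 mm thick, 92 mm from the selector's axis. Blue, yellow, white, black and red marks lie at five clicks (left, front-left, front, front-right, right of the selector) in an order that changes; three small black dots at the back are the unmarked clicks.
- start (a joint): Round green start button, 40 mm diameter, in a dark housing on the deck to the right of the selector: 0 = up, 0.006 m = fully down, which takes 5 N; springs back up.
- start_top (a point): Centre of the start button's top face; z up; moves down with it.
- sealer: White tray sealer, fixed. Origin on the table, x away from its front, y to its left. Deck x -125 to 175, y -195 to 165 mm, top 80 mm above the table. On its right the sealing head, y -415 to -205 mm, 200 mm tall, with a film roll on top to 256 mm. Selector's axis at x 0, y 45 mm; button at x -40, y -108 mm.
- jar: Small jar with red lid, 44 mm diameter, 60 mm tall, standing loose on the far right of the deck; origin at its underside.
- cup: Small clear plastic cup, 56 mm diameter, 50 mm tall, loose on the far left of the deck; origin at its underside.
- spray: White spray bottle with blue head, 72 mm diameter, 200 mm tall, on the table to the left; origin at its underside.
- tray_yellow: Yellow tray, 150 x 200 x 30 mm, on the table to the left; origin at its underside.
- tray_white: White tray, 170 x 130 x 35 mm, on the table to the right near the robot; origin at its underside.
- weight: Small brass check weight, 28 mm diameter, 38 mm tall, loose on the far edge of the deck between jar and cup; origin at its underside.

How it is judged:
By the outcome, as a careful person would: the job done as asked, in the order asked, and still so for the second after the job is handed in, with the robot touching nothing.
It also fails if it takes over 58 s, if anything falls off the work surface, if the arm or the gripper's body presses on something with over 40 N, if the wrist force passes 120 N, or if a joint passes its speed limit or range.

### The arm

A 6-joint arm with a two-finger parallel gripper is mounted at the origin on the work surface. World frame = base frame: x ahead of the robot, y to its left, z up, the work surface at z = 0. Lengths are in m, angles in rad, forces in N, time in s.
With the tool pointing down it reaches from about 0.425 to 0.925 m from the base axis. Payload 12.5 kg.
Tool frame: the origin (TCP) lies between the finger pads; the fingertips stand 19 mm ahead of it and the grasp point (between the pads) is the TCP; z points along the fingers, y is the line along which they close (so a half turn about z gives the same grasp; the last joint's range is limited). The gripper opens to 85 mm and grips with 20 to 120 N. Pads are 22 mm wide; open, the fingers measure 114 mm over their backs; the gripper's body (76 mm by 85 mm) begins 54 mm behind the grasp point. The pads swing forward as they close: fully open they stand 13 mm farther back than shut.
Start: joints at [-0.106, 0.491, 1.559, -0, 1.092, -0.106], TCP at [0.625, 0, 0.25] pointing down, gripper open.
Joint ranges: [-3.1, 3.1], [-0.84, 2.19], [0.05, 2.79], [-1.13, 4.28], [0.06, 2.93], [-2.69, 2.69]. Speed limits (rad/s): [2.22, 2.22, 2.79, 3.14, 3.14, 3.14].

### API

Orientations are given as a unit quaternion [w, x, y, z].
In Python, from workcell import bot gives the robot as it stands.
- The arm moves only by the shell command python3 -m jog 'ROWS'. ROWS is JSON, a list of rows, each an object of numbers: "claw": the finger opening in mm, from 0 to 85.4; "tx", "ty", "tz": the shift along the tool's x, y, z in mm; "wx", "wy", "wz": the turn, a rotation vector about the tool's x, y, z in rad. In form: [{"claw": .., "tx": .., "ty": .., "tz": .., "wx": .., "wy": .., "wz": ..}, ...]. A call has 1 to 10 rows; each row is the pose to reach, as a shift and turn from the pose commanded when the call began, along the tool's axes at that moment; what a row does not reach only later rows make up. A row lasts 1/10 s, in which the tool goes at most 50 mm and 8.59 degrees, less where a joint would pass 70% of its speed; a pose out of reach is approached as far as the arm can. A call with a gripper value outside its range is refused whole. The fingers move at their own pace and stop on an object; the grip force is fixed at half the most. Time passes only in rows, so rows that repeat a pose let the fingers close. It gives the time, the measured TCP pose, the force, the opening and the grip force at its end, in the units of the state.
- bot.sense(): the state, without advancing time (a new reading comes with each control period).
- bot.grab_frame(name): name is "scene" or "side" or "wrist"; returns a dict with "img" (420x560x3 uint8, red, green, blue), "z_map" (420x560 float32, m along the optical axis (not along the pixel's ray), 0 where there is no reading), "mtx" (3x3 intrinsics, pixels), "cam_to_world" (4x4, takes a point from camera to world coordinates); the wrist camera has in their place "hand_eye" (4x4, takes a point from camera to tool coordinates, whose origin is the TCP and whose axes are the flange's). Camera axes: x right, y up, looking along -z (the intrinsics and any distortion apply to the point x, -y, -z); pixel columns grow to the right and rows downward; lengths in m; the calibration is good to about 2 mm. A picture is of the moment at which its call begins: read the wrist's pose just before it.
- bot.hand_in(): hands the job in; it is judged then, once.
The state is a dict: "clock": time; "qpos": joint angles; "dq": joint speeds; "joint_torque": joint torques, N m; "position": TCP position; "eef_rot": TCP orientation; "force": force on the tool from outside, world axes, zero at the start; "moment": the same for the moment, N m; "opening": finger opening in m; "gripper_force": force on a finger pad.
Only numpy, scipy, OpenCV 4.12 (cv2) and the standard library are available. Lean on these libraries where they do the work, as an engineer would, in place of code of your own. Each camera call takes 0.05 s, during which the arm holds its last target. There are 200 camera calls.

## Working session

There is one attempt and no reset: what is moved stays moved. The work goes in short steps, Python scripts to look and compute and a shell command to move; the robot and the scene stay as the last step left them, time stands still between calls to the robot, and variables do not carry over. Pictures are saved under pics/ and viewed, at most 12 in all, crops included, and the job is handed in when it is done.

```bash
mkdir -p pics; ls
python3 - <<'E'
from workcell import bot
import cv2,numpy as np
s=bot.sense();print({k:np.round(v,3) for k,v in s.items()})
for n in ("scene","side"):
    f=bot.grab_frame(n);np.savez(f"pics/{n}0.npz",**f)
    cv2.imwrite(f"pics/{n}0.png",f["img"][:,:,::-1]);print(n,f["mtx"],np.round(f["cam_to_world"],3))
    print(f.keys())
E
```

```text
pics
{'clock': np.float64(0.0), 'qpos': array([-0.106,  0.492,  1.56 , -0.   ,  1.092, -0.106]), 'dq': array([ 0.002, -0.001,  0.001, -0.001, -0.002, -0.001]), 'joint_torque': array([-0.0000e+00, -6.1845e+01, -2.6160e+01, -0.0000e+00,  4.0000e-03,
       -0.0000e+00]), 'position': array([0.625, 0.   , 0.25 ]), 'eef_rot': array([-0.   ,  0.707,  0.707, -0.   ]), 'force': array([ 0.586, -0.274, -0.529]), 'moment': array([ 0.008,  0.034, -0.011]), 'gripper_force': np.float64(0.0), 'opening': np.float64(0.085)}
scene [[380.71633162   0.         281.15032599]
 [  0.         380.71633162 209.12892372]
 [  0.           0.           1.        ]] [[-0.403 -0.513  0.757  1.287]
 [ 0.915 -0.229  0.332  0.399]
 [ 0.003  0.827  0.562  0.716]
 [ 0.     0.     0.     1.   ]]
dict_keys(['img', 'z_map', 'mtx', 'cam_to_world'])
side [[505.94907052   0.         281.35194099]
 [  0.         505.94907052 209.5363649 ]
 [  0.           0.           1.        ]] [[ 0.995  0.064 -0.077  0.393]
 [-0.1    0.734 -0.672 -0.996]
 [ 0.014  0.676  0.737  1.252]
 [ 0.     0.     0.     1.   ]]
dict_keys(['img', 'z_map', 'mtx', 'cam_to_world'])
```

View pics/scene0.png

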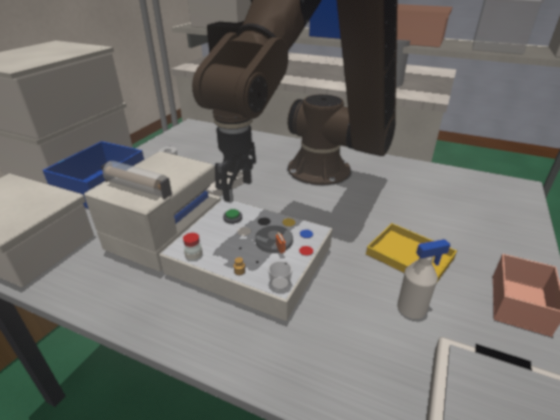

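View pics/side0.png

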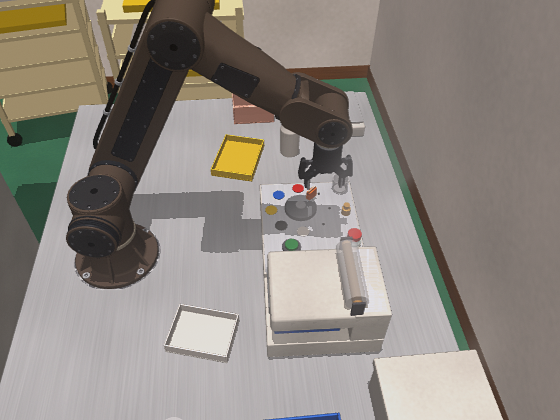

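The scene view shows the button at (233,215) and the selector at (273,238), with blue at (306,234), red at (306,251), yellow at (289,223) and black at (264,221). In the side view blue is at (279,195), red at (298,188), yellow at (271,210), the button at (291,244), and the tab at (312,193) points back-left. Blue looks like the front-left click.

```bash
cat > h.py <<'E'
import cv2,numpy as np
def ray(f,u,v,z,T=None):
    T=f["cam_to_world"] if T is None else T; K=f["mtx"]
    d=T[:3,:3]@np.array([(u-K[0,2])/K[0,0],-(v-K[1,2])/K[1,1],-1.]); o=T[:3,3]
    return o+d*(z-o[2])/d[2]
def blob(img,lo,hi,near,r):
    h=cv2.cvtColor(img,cv2.COLOR_RGB2HSV); m=cv2.inRange(h,lo,hi)
    w=np.zeros_like(m);cv2.circle(w,near,r,255,-1); m&=w
    n,l,st,c=cv2.connectedComponentsWithStats(m)
    if n<2: return None
    i=1+np.argmax(st[1:,4]);return c[i],st[i,4]
C=dict(red=((0,150,90),(6,255,255)),blue=((105,120,60),(130,255,255)),yellow=((16,110,80),(28,255,255)),green=((50,90,30),(90,255,255)),orange=((5,120,80),(16,255,255)))
E
python3 - <<'E'
from h import *
P={"scene":dict(red=(306,251),blue=(306,234),yellow=(289,223),green=(233,215),orange=(281,242)),
"side":dict(red=(298,188),blue=(279,195),yellow=(271,210),green=(291,244),orange=(312,193))}
Z=dict(red=.083,blue=.083,yellow=.083,green=.1,orange=.117)
for n in P:
    f=dict(np.load(f"pics/{n}0.npz"))
    W={}
    for c,p in P[n].items():
        b=blob(f["img"],*C[c],p,11)
        if b is None: print(n,c,None);continue
        W[c]=ray(f,*b[0],Z[c]); 
        u,v=np.round(b[0]).astype(int); z=f["z_map"][v,u];K=f["mtx"]
        w=f["cam_to_world"]@np.array([(b[0][0]-K[0,2])/K[0,0]*z,-(b[0][1]-K[1,2])/K[1,1]*z,-z,1])
        print(n,c,np.round(b[0],1),b[1],W[c].round(3),"depth",w[:3].round(3))
    # fit machine yaw/axis from marks: left,front-left,front + button
    A=np.array([[0,.092],[-.065,.065],[-.092,0],[-.04,-.153]]);
    B=np.array([W[k][:2] for k in("red","blue","yellow","green")])
    a,b=A-A.mean(0),B-B.mean(0)
    th=np.arctan2((a[:,0]*b[:,1]-a[:,1]*b[:,0]).sum(),(a*b).sum())
    R=np.array([[np.cos(th),-np.sin(th)],[np.sin(th),np.cos(th)]]);ax=B.mean(0)-R@A.mean(0)
    print("yaw",th,"axis",ax,"res mm",((A@R.T+ax-B)*1e3).round(1).tolist(),
     "tab ang",np.degrees(np.arctan2(*(R.T@(W["orange"][:2]-ax))[::-1])) if "orange" in W else None)
    cv2.imwrite(f"pics/{n}c.png",cv2.resize(f["img"][160:270,200:380,::-1],None,fx=4,fy=4,interpolation=cv2.INTER_CUBIC))
E
```

```text
scene red [305.9 250.2] 67 [0.579 0.159 0.083] depth [0.579 0.158 0.083]
scene blue [306.  233.4] 60 [0.514 0.134 0.083] depth [0.513 0.134 0.083]
scene yellow [288.3 221.8] 61 [0.484 0.07  0.083] depth [0.482 0.069 0.081]
scene green [231.9 213.4] 78 [ 0.534 -0.083  0.1  ] depth [ 0.533 -0.083  0.099]
scene orange [280.3 243.8] 88 [0.62  0.105 0.117] depth [0.629 0.109 0.125]
yaw -0.022804446469298613 axis [0.57687131 0.06778348] res mm [[-0.1, 1.2], [-0.2, 0.2], [0.7, 0.2], [-0.4, -1.5]] tab ang 42.22280576385042
side red [297.5 187.8] 68 [0.578 0.161 0.083] depth [0.577 0.158 0.086]
side blue [278.2 194.5] 73 [0.512 0.136 0.083] depth [0.513 0.142 0.076]
side yellow [270.7 209.8] 84 [0.482 0.071 0.083] depth [0.482 0.067 0.088]
side green [291.1 243.6] 103 [ 0.529 -0.082  0.1  ] depth [ 0.529 -0.083  0.1  ]
side orange [311.4 190.4] 27 [0.615 0.112 0.117] depth [0.613 0.101 0.129]
yaw -0.036363258723016656 axis [0.57437626 0.06861889] res mm [[-0.2, -0.2], [-0.1, 0.0], [0.2, 0.6], [0.1, -0.4]] tab ang 48.977935362725745
```

The two views agree within 5 mm. The axis is at about (0.5755, 0.068) with yaw about -0.03, the tab is at the 0.785 click, and blue is at 2.356, so the selector needs two clicks anticlockwise. I'll shut the fingers and go above the clockwise side of the tab.

```bash
python3 -m jog '[{"claw":0,"tx":30,"ty":4,"tz":0},{"claw":0,"tx":68,"ty":8,"tz":20},{"claw":0,"tx":68,"ty":8,"tz":40},{"claw":0,"tx":68,"ty":8,"tz":60},{"claw":0,"tx":68,"ty":8,"tz":60},{"claw":0,"tx":68,"ty":8,"tz":60},{"claw":0,"tx":68,"ty":8,"tz":60},{"claw":0,"tx":68,"ty":8,"tz":60}]'
python3 - <<'E'
from workcell import bot
from h import *
s=bot.sense();print(s["position"],s["opening"],s["force"])
f=bot.grab_frame("side");a=f["img"][140:270,230:390]
cv2.imwrite("pics/side1.png",cv2.resize(a[:,:,::-1],None,fx=4,fy=4,interpolation=cv2.INTER_CUBIC))
E
```

```text
[6.24812998e-01 2.57951126e-05 2.49791895e-01] 0.08532376954703208 [ 1.43557677 -0.71031111 -0.06730651]invalid input at $[0]: expected keys claw, tx, ty, tz, wx, wy, wz
```

View pics/side1.png

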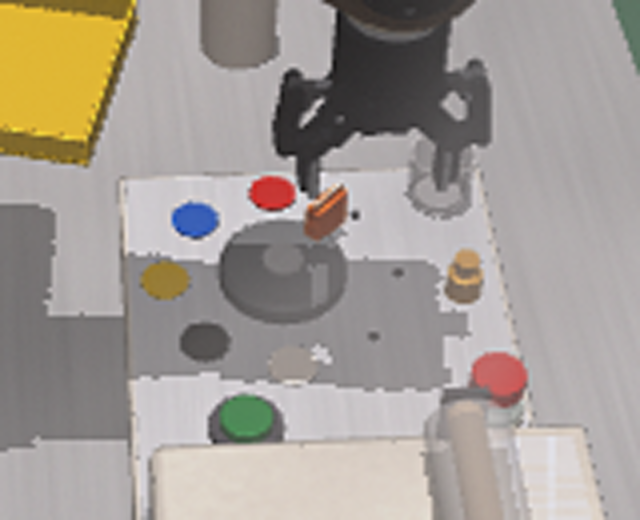

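The move was refused because every key has to be given. The picture shows the orange tab at (325,212) at the back-left click, next to red at (272,193), with blue at (195,220), which agrees with the fit. The deck behind the selector is clear.

```bash
python3 -m jog '[{"claw":0,"tx":30,"ty":4,"tz":0,"wx":0,"wy":0,"wz":0},{"claw":0,"tx":68,"ty":8,"tz":20,"wx":0,"wy":0,"wz":0},{"claw":0,"tx":68,"ty":8,"tz":40,"wx":0,"wy":0,"wz":0},{"claw":0,"tx":68,"ty":8,"tz":60,"wx":0,"wy":0,"wz":0},{"claw":0,"tx":68,"ty":8,"tz":60,"wx":0,"wy":0,"wz":0},{"claw":0,"tx":68,"ty":8,"tz":60,"wx":0,"wy":0,"wz":0},{"claw":0,"tx":68,"ty":8,"tz":60,"wx":0,"wy":0,"wz":0},{"claw":0,"tx":68,"ty":8,"tz":60,"wx":0,"wy":0,"wz":0}]'
python3 - <<'E'
from workcell import bot
from h import *
s=bot.sense();print(s["position"],s["opening"],s["force"])
f=bot.grab_frame("wrist")
cv2.imwrite("pics/wrist1.png",f["img"][:,:,::-1])
E
```

```text
clock: 0.95
position: [0.6334, 0.0678, 0.1914]
eef_rot: [0.001, 0.707, 0.707, 0.001]
force: [0.4, -0.3, 0.6]
opening: -0.0001
gripper_force: 0.0
[0.63336072 0.06779906 0.19141848] -9.611046371878588e-05 [ 0.36763791 -0.2635875   0.57330283]
```

View pics/wrist1.png

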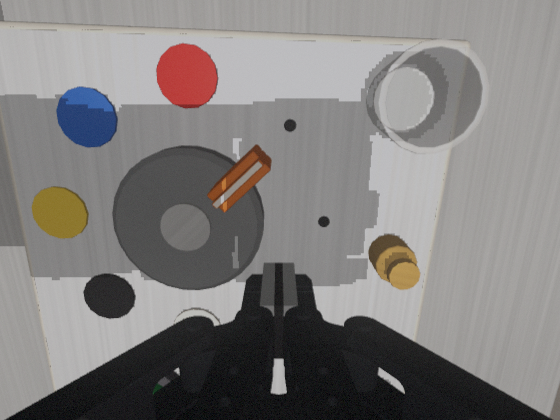

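In the wrist view the shut fingertips are at (280,285), well clockwise of the tab at (240,180). I'll go down beside the tab and sweep the first half of the arc.

```bash
python3 -m jog '[{"claw":0,"tx":0,"ty":0,"tz":20,"wx":0,"wy":0,"wz":0},{"claw":0,"tx":0,"ty":0,"tz":40,"wx":0,"wy":0,"wz":0},{"claw":0,"tx":0,"ty":0,"tz":55,"wx":0,"wy":0,"wz":0},{"claw":0,"tx":0,"ty":0,"tz":61,"wx":0,"wy":0,"wz":0},{"claw":0,"tx":0,"ty":0,"tz":61,"wx":0,"wy":0,"wz":0}]'
python3 -m jog '[{"claw":0,"tx":5,"ty":0,"tz":0,"wx":0,"wy":0,"wz":0},{"claw":0,"tx":10,"ty":-1,"tz":0,"wx":0,"wy":0,"wz":0},{"claw":0,"tx":15,"ty":-2,"tz":0,"wx":0,"wy":0,"wz":0},{"claw":0,"tx":20,"ty":-4,"tz":0,"wx":0,"wy":0,"wz":0},{"claw":0,"tx":24,"ty":-6,"tz":0,"wx":0,"wy":0,"wz":0},{"claw":0,"tx":28,"ty":-8,"tz":0,"wx":0,"wy":0,"wz":0},{"claw":0,"tx":33,"ty":-11,"tz":0,"wx":0,"wy":0,"wz":0},{"claw":0,"tx":37,"ty":-14,"tz":0,"wx":0,"wy":0,"wz":0},{"claw":0,"tx":40,"ty":-17,"tz":0,"wx":0,"wy":0,"wz":0},{"claw":0,"tx":44,"ty":-21,"tz":0,"wx":0,"wy":0,"wz":0}]'
python3 - <<'E'
from workcell import bot
from h import *
f=bot.grab_frame("wrist")
cv2.imwrite("pics/wrist2.png",f["img"][:,:,::-1])
E
```

```text
clock: 1.5
position: [0.6329, 0.068, 0.1289]
eef_rot: [-0.0, 0.707, 0.707, -0.0]
force: [0.1, -0.1, 0.3]
opening: 0.0001
gripper_force: 0.0
clock: 2.5
position: [0.6117, 0.1124, 0.1293]
eef_rot: [-0.0, 0.707, 0.707, 0.0]
force: [0.1, -0.6, 0.2]
opening: -0.0003
gripper_force: 0.3
```

View pics/wrist2.png

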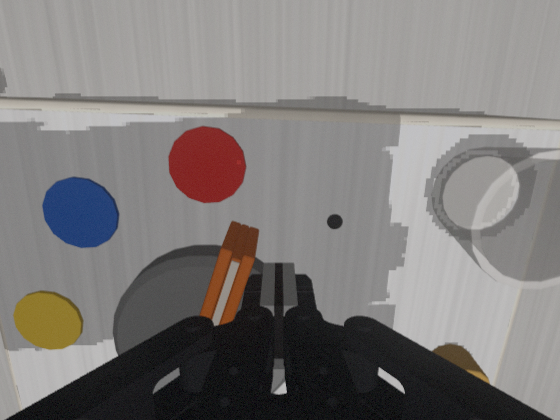

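The tab has moved ahead of the fingertip, towards red at (207,165). I'll continue the arc past the second half-way point.

```bash
python3 -m jog '[{"claw":0,"tx":3,"ty":-4,"tz":0,"wx":0,"wy":0,"wz":0},{"claw":0,"tx":6,"ty":-8,"tz":0,"wx":0,"wy":0,"wz":0},{"claw":0,"tx":8,"ty":-12,"tz":0,"wx":0,"wy":0,"wz":0},{"claw":0,"tx":10,"ty":-17,"tz":0,"wx":0,"wy":0,"wz":0},{"claw":0,"tx":11,"ty":-22,"tz":0,"wx":0,"wy":0,"wz":0},{"claw":0,"tx":12,"ty":-26,"tz":0,"wx":0,"wy":0,"wz":0},{"claw":0,"tx":13,"ty":-31,"tz":0,"wx":0,"wy":0,"wz":0},{"claw":0,"tx":13,"ty":-36,"tz":0,"wx":0,"wy":0,"wz":0},{"claw":0,"tx":13,"ty":-40,"tz":0,"wx":0,"wy":0,"wz":0},{"claw":0,"tx":13,"ty":-40,"tz":0,"wx":0,"wy":0,"wz":0}]'
python3 - <<'E'
from workcell import bot
from h import *
f=bot.grab_frame("side");a=f["img"][140:270,230:390]
cv2.imwrite("pics/side3.png",cv2.resize(a[:,:,::-1],None,fx=4,fy=4,interpolation=cv2.INTER_CUBIC))
E
```

```text
clock: 3.55
position: [0.5711, 0.1251, 0.1293]
eef_rot: [-0.0, 0.707, 0.707, -0.0]
force: [0.1, -0.6, 0.6]
opening: -0.0001
gripper_force: 0.0
```

View pics/side3.png

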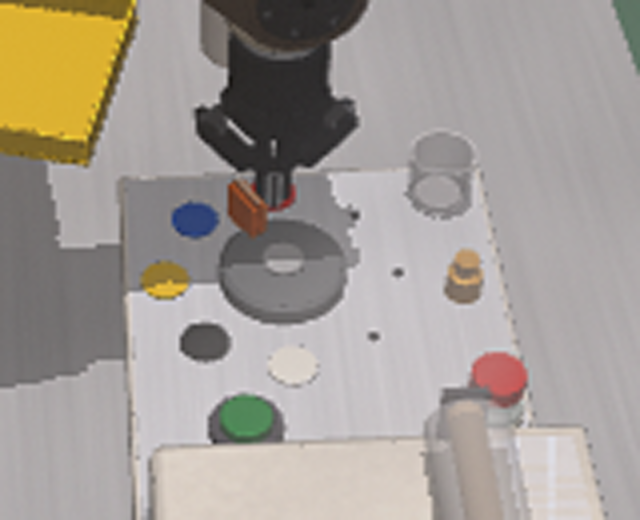

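The tab at (245,208) has left the fingertip, with no contact force, and points towards blue at (195,220). I'll back off, go up, and measure its angle.

```bash
python3 -m jog '[{"claw":0,"tx":0,"ty":12,"tz":0,"wx":0,"wy":0,"wz":0},{"claw":0,"tx":0,"ty":25,"tz":-10,"wx":0,"wy":0,"wz":0},{"claw":0,"tx":0,"ty":25,"tz":-40,"wx":0,"wy":0,"wz":0},{"claw":0,"tx":-40,"ty":5,"tz":-70,"wx":0,"wy":0,"wz":0},{"claw":0,"tx":-90,"ty":-15,"tz":-70,"wx":0,"wy":0,"wz":0},{"claw":0,"tx":-140,"ty":-30,"tz":-70,"wx":0,"wy":0,"wz":0},{"claw":0,"tx":-180,"ty":-40,"tz":-60,"wx":0,"wy":0,"wz":0},{"claw":0,"tx":-208,"ty":-40,"tz":-50,"wx":0,"wy":0,"wz":0},{"claw":0,"tx":-208,"ty":-40,"tz":-50,"wx":0,"wy":0,"wz":0},{"claw":0,"tx":-208,"ty":-40,"tz":-50,"wx":0,"wy":0,"wz":0}]'
python3 - <<'E'
from workcell import bot
from h import *
from scipy.spatial.transform import Rotation as Rn
ax=np.array([.5755,.068]);yaw=-.03
def ang(p): return np.degrees(np.arctan2(*(p[:2]-ax)[::-1])-yaw)
for n,p in(("side",(291,192)),("scene",(295,235))):
    f=bot.grab_frame(n);b=blob(f["img"],*C["orange"],p,14)
    if b: w=ray(f,*b[0],.117);print(n,b,w,ang(w),np.linalg.norm(w[:2]-ax))
s=bot.sense();f=bot.grab_frame("wrist");np.savez("pics/w4.npz",**f)
T=np.eye(4);T[:3,:3]=Rn.from_quat(s["eef_rot"],scalar_first=True).as_matrix();T[:3,3]=s["position"];T=T@f["hand_eye"]
for c,z in(("green",.1),("orange",.12),("blue",.083)):
    b=blob(f["img"],*C[c],(280,210),400)
    if b:w=ray(f,*b[0],z,T);print("wrist",c,b,w,ang(w))
cv2.imwrite("pics/wrist4.png",f["img"][:,:,::-1]);print(s["position"])
E
```

```text
clock: 4.6
position: [0.5326, -0.0836, 0.1792]
eef_rot: [-0.0, 0.708, 0.706, 0.0]
force: [0.6, -0.5, 0.7]
opening: 0.0002
gripper_force: 0.0
scene (array([293.22881356, 230.22033898]), np.int32(118)) [0.55609703 0.113448   0.117     ] 114.83780531937605 0.049416552120647356
wrist green (array([270.61105723, 231.77626899]), np.int32(3093)) [ 0.52761745 -0.08171984  0.1       ] -106.01614682935809
wrist blue (array([278.32786885, 386.2568306 ]), np.int32(183)) [ 0.53241736 -0.21727598  0.083     ] -96.86909092465957
[ 0.53255941 -0.08238648  0.17949702]
```

View pics/wrist4.png

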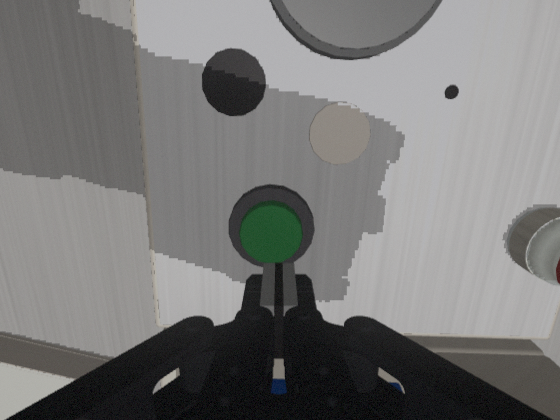

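The button is at about (0.529, -0.082). The tab angle from the scene view, 115 degrees, is ambiguous, so I'll look at the tab before pressing anything.

Run:
```python
from workcell import bot
from h import *
ax=np.array([.5755,.068]);yaw=-.03
out=[]
for n,(u,v) in(("side",(290,195)),("scene",(290,235))):
    f=bot.grab_frame(n);np.savez(f"pics/{n}5.npz",**f);a=f["img"][v-38:v+38,u-50:u+50]
    out.append(cv2.resize(a[:,:,::-1],None,fx=4,fy=4,interpolation=cv2.INTER_CUBIC))
    h=cv2.cvtColor(f["img"],cv2.COLOR_RGB2HSV)
    T=f["cam_to_world"];K=f["mtx"]
    for d in(90,112,135):   # where the tab middle would appear
        t=np.radians(d)+yaw;w=np.array([ax[0]+.052*np.cos(t),ax[1]+.052*np.sin(t),.117])
        c=T[:3,:3].T@(w-T[:3,3]);print(n,d,K[0,2]-K[0,0]*c[0]/c[2],K[1,2]+K[1,1]*c[1]/c[2])
    m=cv2.inRange(h,(2,130,60),(15,255,255));k,l,st,ce=cv2.connectedComponentsWithStats(m)
    print([(ce[i].round(1).tolist(),int(st[i,4])) for i in range(1,k) if st[i,4]>15 and abs(ce[i]-[u,v]).max()<35])
cv2.imwrite("pics/both5.png",np.hstack(out))
```

```text
side 90 299.2434374336441 189.29918182210088
side 112 293.2120137884981 190.39741447232413
side 135 288.037731365761 193.208833910621
[]
scene 90 292.4783019885107 235.43885143550304
scene 112 294.21925685614383 230.83595756368828
scene 135 292.8992506036033 226.069937859078
[([293.3, 230.3], 110)]
```

View pics/both5.png

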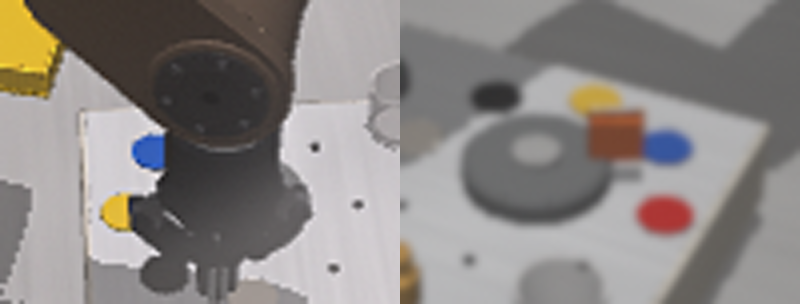

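In the scene view the tab, centred at (293,230), lies between the disc and blue, but its angle isn't clear. I'll take a wrist view from above to settle it.

```bash
python3 -m jog '[{"claw":0,"tx":0,"ty":0,"tz":-30,"wx":0,"wy":0,"wz":0},{"claw":0,"tx":30,"ty":3,"tz":-60,"wx":0,"wy":0,"wz":0},{"claw":0,"tx":60,"ty":8,"tz":-60,"wx":0,"wy":0,"wz":0},{"claw":0,"tx":80,"ty":10,"tz":-60,"wx":0,"wy":0,"wz":0},{"claw":0,"tx":80,"ty":10,"tz":-60,"wx":0,"wy":0,"wz":0},{"claw":0,"tx":80,"ty":10,"tz":-60,"wx":0,"wy":0,"wz":0}]'
python3 - <<'E'
from workcell import bot
from h import *
from scipy.spatial.transform import Rotation as Rn
ax=np.array([.5755,.068]);yaw=-.03
s=bot.sense();f=bot.grab_frame("wrist")
T=np.eye(4);T[:3,:3]=Rn.from_quat(s["eef_rot"],scalar_first=True).as_matrix();T[:3,3]=s["position"];T=T@f["hand_eye"]
for c,z in(("blue",.083),("red",.083),("yellow",.083)):
    b=blob(f["img"],*C[c],(280,150),200)
    if b:w=ray(f,*b[0],z,T);print(c,b[0],w.round(4),np.degrees(np.arctan2(*(w[:2]-ax)[::-1])-yaw))
h=cv2.cvtColor(f["img"],cv2.COLOR_RGB2HSV);m=cv2.inRange(h,(6,120,50),(15,255,255))
k,l,st,ce=cv2.connectedComponentsWithStats(m);i=1+np.argmax(st[1:,4]);print("orange",ce[i],st[i])
cv2.imwrite("pics/wrist6.png",f["img"][:,:,::-1])
np.savez("pics/w6.npz",T=T,**f)
E
```

```text
clock: 5.45
position: [0.542, -0.0024, 0.2394]
eef_rot: [0.0, 0.706, 0.708, -0.0]
force: [-0.4, 0.4, -1.2]
opening: 0.0001
gripper_force: 0.0
blue [234.88146912  17.63327769] [0.5106 0.1319 0.083 ] 137.1543130282427
red [328.44444444   0.77777778] [0.5768 0.1426 0.083 ] 90.749769832717
yellow [199.19157895 105.87473684] [0.4812 0.0717 0.083 ] 179.44309175142223
orange [289.84899598  35.42409639] [ 269    0   45   70 1245]
```

View pics/wrist6.png

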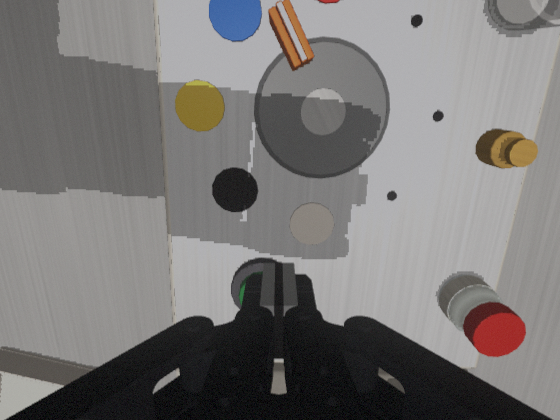

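From above, the white line runs from (307,62) to (278,0), so the tab stands at about 116 degrees. It is just past half-way and held short of blue (135) by friction. I'll push it on close to the click.

```bash
python3 -m jog '[{"claw":0,"tx":40,"ty":15,"tz":0,"wx":0,"wy":0,"wz":0},{"claw":0,"tx":80,"ty":30,"tz":0,"wx":0,"wy":0,"wz":0},{"claw":0,"tx":120,"ty":41,"tz":0,"wx":0,"wy":0,"wz":0},{"claw":0,"tx":127,"ty":41,"tz":20,"wx":0,"wy":0,"wz":0},{"claw":0,"tx":127,"ty":41,"tz":50,"wx":0,"wy":0,"wz":0},{"claw":0,"tx":127,"ty":41,"tz":80,"wx":0,"wy":0,"wz":0},{"claw":0,"tx":127,"ty":41,"tz":100,"wx":0,"wy":0,"wz":0},{"claw":0,"tx":127,"ty":41,"tz":110,"wx":0,"wy":0,"wz":0},{"claw":0,"tx":127,"ty":41,"tz":110,"wx":0,"wy":0,"wz":0}]'
python3 -m jog '[{"claw":0,"tx":0,"ty":-4,"tz":0,"wx":0,"wy":0,"wz":0},{"claw":0,"tx":0,"ty":-8,"tz":0,"wx":0,"wy":0,"wz":0},{"claw":0,"tx":0,"ty":-12,"tz":0,"wx":0,"wy":0,"wz":0},{"claw":0,"tx":-1,"ty":-15,"tz":0,"wx":0,"wy":0,"wz":0},{"claw":0,"tx":-1,"ty":-18,"tz":0,"wx":0,"wy":0,"wz":0},{"claw":0,"tx":-2,"ty":-20,"tz":0,"wx":0,"wy":0,"wz":0},{"claw":0,"tx":-2,"ty":-22,"tz":0,"wx":0,"wy":0,"wz":0},{"claw":0,"tx":-3,"ty":-24,"tz":0,"wx":0,"wy":0,"wz":0},{"claw":0,"tx":-3,"ty":-26,"tz":0,"wx":0,"wy":0,"wz":0},{"claw":0,"tx":-3,"ty":-26,"tz":0,"wx":0,"wy":0,"wz":0}]'
python3 -m jog '[{"claw":0,"tx":0,"ty":8,"tz":0,"wx":0,"wy":0,"wz":0},{"claw":0,"tx":0,"ty":20,"tz":-5,"wx":0,"wy":0,"wz":0},{"claw":0,"tx":0,"ty":25,"tz":-40,"wx":0,"wy":0,"wz":0},{"claw":0,"tx":0,"ty":25,"tz":-80,"wx":0,"wy":0,"wz":0},{"claw":0,"tx":-35,"ty":10,"tz":-110,"wx":0,"wy":0,"wz":0},{"claw":0,"tx":-75,"ty":-5,"tz":-110,"wx":0,"wy":0,"wz":0},{"claw":0,"tx":-95,"ty":-15,"tz":-110,"wx":0,"wy":0,"wz":0},{"claw":0,"tx":-95,"ty":-15,"tz":-110,"wx":0,"wy":0,"wz":0},{"claw":0,"tx":-95,"ty":-15,"tz":-110,"wx":0,"wy":0,"wz":0}]'
python3 - <<'E'
from workcell import bot
from h import *
from scipy.spatial.transform import Rotation as Rn
ax=np.array([.5755,.068]);yaw=-.03
s=bot.sense();f=bot.grab_frame("wrist")
T=np.eye(4);T[:3,:3]=Rn.from_quat(s["eef_rot"],scalar_first=True).as_matrix();T[:3,3]=s["position"];T=T@f["hand_eye"]
np.savez("pics/w7.npz",T=T,**f)
def ang(w):return np.degrees(np.arctan2(*(w[:2]-ax)[::-1])-yaw)
b=blob(f["img"],*C["blue"],(280,150),250);print("blue",b[0],ang(ray(f,*b[0],.083,T)))
h=cv2.cvtColor(f["img"],cv2.COLOR_RGB2HSV);m=cv2.inRange(h,(6,120,50),(15,255,255))
k,l,st,ce=cv2.connectedComponentsWithStats(m)
c=(np.array([ray(f,*p,.129,T)[:2] for p in ce])-ax);i=max((i for i in range(1,k) if np.hypot(*c[i])<.08),key=lambda i:st[i,4])
pts=np.argwhere(cv2.morphologyEx((l==i).astype(np.uint8),cv2.MORPH_CLOSE,np.ones((9,9))))[:,::-1]
# white ridge line inside the tab's outline
white=np.array([p for p in pts if h[p[1],p[0],1]<90]);print("white",len(white))
if len(white)>10:
    W=np.array([ray(f,*p,.134,T)[:2] for p in white]);vx,vy,x0,y0=cv2.fitLine(W.astype(np.float32),cv2.DIST_L2,0,.01,.01).ravel()
    print("line dir",(np.degrees(np.arctan2(vy,vx)-yaw))%180,"centre",ang(W.mean(0)),np.linalg.norm(W.mean(0)-ax))
cv2.imwrite("pics/wrist7.png",f["img"][:,:,::-1])
E
```

```text
clock: 6.4
position: [0.5828, 0.1233, 0.1282]
eef_rot: [-0.001, 0.707, 0.707, -0.001]
force: [0.3, 0.1, 0.7]
opening: -0.0002
gripper_force: 0.0
clock: 7.4
position: [0.5568, 0.121, 0.1293]
eef_rot: [-0.0, 0.707, 0.707, -0.0]
force: [1.4, -0.1, 0.3]
opening: 0.0001
gripper_force: 0.0
clock: 8.3
position: [0.5426, 0.0258, 0.2396]
eef_rot: [0.0, 0.707, 0.707, 0.0]
force: [-0.2, -0.1, -0.7]
opening: 0.0003
gripper_force: 0.0
blue [234.39419476  54.43071161] 135.3631848309967
white 6
```

View pics/wrist7.png

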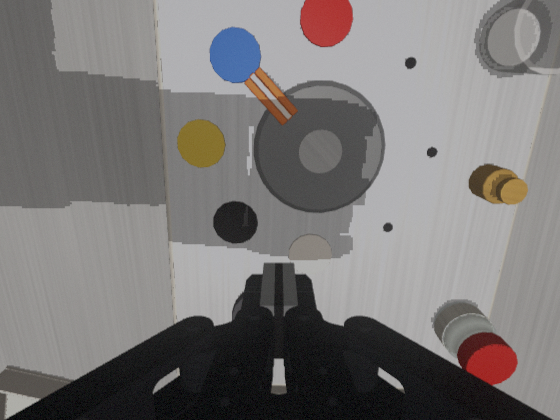

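The tab now points at blue at (235,55). I'll check its angle to a degree or so from the orange outline, without moving.

Run:
```python
from h import *
ax=np.array([.5755,.068]);yaw=-.03
f=dict(np.load("pics/w7.npz"));T=f["T"]
h=cv2.cvtColor(f["img"],cv2.COLOR_RGB2HSV);m=cv2.inRange(h,(4,90,50),(16,255,255))
w=np.zeros_like(m);cv2.rectangle(w,(240,60),(305,130),255,-1);m=cv2.morphologyEx(m&w,cv2.MORPH_CLOSE,np.ones((9,9)))
P=np.array([ray(f,*p,.129,T)[:2] for p in np.argwhere(m)[:,::-1]]).astype(np.float32)
vx,vy,x0,y0=cv2.fitLine(P,cv2.DIST_L2,0,.01,.01).ravel()
print("dir",np.degrees(np.arctan2(vy,vx)-yaw)%180,"centre ang",np.degrees(np.arctan2(y0-ax[1],x0-ax[0])-yaw),"r",np.hypot(x0-ax[0],y0-ax[1]),cv2.minAreaRect(P*1000))
for c in("blue","red","yellow"):
    b=blob(f["img"],*C[c],(280,150),150);p=ray(f,*b[0],.083,T);print(c,p.round(4),np.degrees(np.arctan2(*(p[:2]-ax)[::-1])-yaw))
```

```text
dir 134.5159 centre ang 136.11219924052503 r 0.05392966272551982 ((537.8238525390625, 106.39231872558594), (13.92739486694336, 36.14680480957031), 42.79513931274414)
blue [0.5104 0.1362 0.083 ] 135.3631848309967
red [0.5751 0.1558 0.083 ] 91.97249104059057
yellow [0.4813 0.0721 0.083 ] 179.21958567288186
```

The tab direction is 134.5 degrees and its centre is at 136, 54 mm from the axis, with a 14 x 36 mm outline as specified, so it rests on blue. Next I'll go over the button, then press in small steps while watching the force.

```bash
python3 -m jog '[{"claw":0,"tx":-40,"ty":-4,"tz":0,"wx":0,"wy":0,"wz":0},{"claw":0,"tx":-80,"ty":-9,"tz":10,"wx":0,"wy":0,"wz":0},{"claw":0,"tx":-108,"ty":-13,"tz":30,"wx":0,"wy":0,"wz":0},{"claw":0,"tx":-108,"ty":-13,"tz":70,"wx":0,"wy":0,"wz":0},{"claw":0,"tx":-108,"ty":-13,"tz":100,"wx":0,"wy":0,"wz":0},{"claw":0,"tx":-108,"ty":-13,"tz":112,"wx":0,"wy":0,"wz":0},{"claw":0,"tx":-108,"ty":-13,"tz":112,"wx":0,"wy":0,"wz":0},{"claw":0,"tx":-108,"ty":-13,"tz":112,"wx":0,"wy":0,"wz":0}]'
python3 -m jog '[{"claw":0,"tx":0,"ty":0,"tz":3,"wx":0,"wy":0,"wz":0},{"claw":0,"tx":0,"ty":0,"tz":6,"wx":0,"wy":0,"wz":0},{"claw":0,"tx":0,"ty":0,"tz":9,"wx":0,"wy":0,"wz":0},{"claw":0,"tx":0,"ty":0,"tz":11,"wx":0,"wy":0,"wz":0},{"claw":0,"tx":0,"ty":0,"tz":11,"wx":0,"wy":0,"wz":0}]'
```

```text
clock: 9.15
position: [0.5299, -0.0816, 0.1281]
eef_rot: [0.0, 0.707, 0.707, 0.0]
force: [0.1, 0.8, -0.0]
opening: -0.0003
gripper_force: 0.0
clock: 9.65
position: [0.5294, -0.082, 0.1165]
eef_rot: [0.0, 0.707, 0.707, 0.0]
force: [1.8, 2.6, 4.1]
opening: 0.0001
gripper_force: 2.0
```

```bash
python3 -m jog '[{"claw":0,"tx":0,"ty":0,"tz":1,"wx":0,"wy":0,"wz":0},{"claw":0,"tx":0,"ty":0,"tz":2,"wx":0,"wy":0,"wz":0},{"claw":0,"tx":0,"ty":0,"tz":2,"wx":0,"wy":0,"wz":0}]'
python3 -m jog '[{"claw":0,"tx":0,"ty":0,"tz":1,"wx":0,"wy":0,"wz":0},{"claw":0,"tx":0,"ty":0,"tz":2,"wx":0,"wy":0,"wz":0},{"claw":0,"tx":0,"ty":0,"tz":2,"wx":0,"wy":0,"wz":0}]'
```

```text
clock: 9.95
position: [0.5294, -0.082, 0.115]
eef_rot: [0.001, 0.707, 0.707, 0.0]
force: [1.2, 3.5, 10.2]
opening: -0.0
gripper_force: 5.0
clock: 10.25
position: [0.5295, -0.082, 0.1146]
eef_rot: [0.001, 0.707, 0.707, 0.001]
force: [-5.4, 4.5, 31.8]
opening: 0.0002
gripper_force: 15.6
```

At 32 N the tip stopped moving (0.1146), so the button is fully down. I'll let it come up, lift away, and check the tab again.

```bash
python3 -m jog '[{"claw":0,"tx":0,"ty":0,"tz":-5,"wx":0,"wy":0,"wz":0},{"claw":0,"tx":0,"ty":0,"tz":-20,"wx":0,"wy":0,"wz":0},{"claw":0,"tx":0,"ty":0,"tz":-60,"wx":0,"wy":0,"wz":0},{"claw":0,"tx":0,"ty":0,"tz":-100,"wx":0,"wy":0,"wz":0},{"claw":0,"tx":20,"ty":5,"tz":-125,"wx":0,"wy":0,"wz":0},{"claw":0,"tx":60,"ty":10,"tz":-125,"wx":0,"wy":0,"wz":0},{"claw":0,"tx":100,"ty":13,"tz":-125,"wx":0,"wy":0,"wz":0},{"claw":0,"tx":108,"ty":13,"tz":-125,"wx":0,"wy":0,"wz":0},{"claw":0,"tx":108,"ty":13,"tz":-125,"wx":0,"wy":0,"wz":0},{"claw":0,"tx":108,"ty":13,"tz":-125,"wx":0,"wy":0,"wz":0}]'
python3 - <<'E'
from workcell import bot
from h import *
f=bot.grab_frame("wrist");cv2.imwrite("pics/wrist8.png",f["img"][:,:,::-1])
s=bot.grab_frame("side");b=blob(s["img"],*C["green"],(291,244),14)
if b:
    K=s["mtx"];u,v=b[0];z=s["z_map"][int(v),int(u)]
    print("button top z",(s["cam_to_world"]@[(u-K[0,2])/K[0,0]*z,-(v-K[1,2])/K[1,1]*z,-z,1])[:3])
E
```

```text
clock: 11.25
position: [0.5418, 0.0254, 0.237]
eef_rot: [-0.0, 0.707, 0.707, -0.0]
force: [-0.7, -0.1, 0.3]
opening: -0.0001
gripper_force: 0.0
button top z [ 0.5282743  -0.08447832  0.102779  ]
```

View pics/wrist8.png

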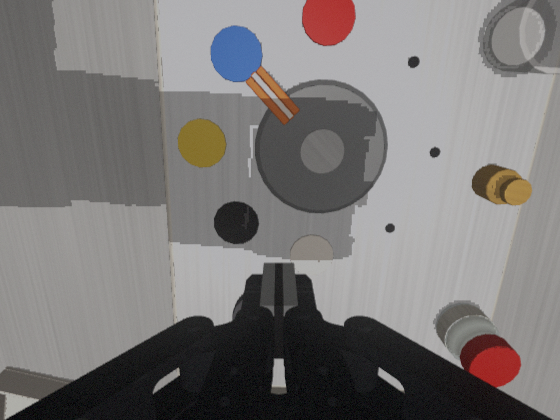

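The tab still points at blue at (236,54), the button is back up, and the cup, weight and jar have not moved. Handing in.

```bash
python3 -c "
from workcell import bot
print(bot.hand_in())"
```

```text
the job is handed in; nothing more can be done
None
```

The selector rests on blue (tab measured at about 135 degrees), the start button was pressed fully down and came back up, the loose items on the deck are where they were, and the job is handed in at about 11 s.

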